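# Find the tired spring foot and push its tag down

### The arm

A 6-joint arm with a two-finger parallel gripper is mounted at the origin on the work surface. World frame = base frame: x ahead of the robot, y to its left, z up, the work surface at z = 0. Lengths are in m, angles in rad, forces in N, time in s.
With the tool pointing down it reaches from about 0.4 to 0.925 m from the base axis. Payload 12.5 kg.
Tool frame: the origin (TCP) lies on the centre line of the jaws, within the pads' length; the fingertips stand 8 mm ahead of it and the grasp point (between the pads) lies 11 mm behind it (env.finger_overhang is the z of the fingertips in the tool frame, in m); z points along the fingers, y is the line along which they close (so a half turn about z gives the same grasp; the last joint's range is limited). The gripper opens to 95 mm and grips with 3 to 60 N. Pads are 20 mm wide; open, the fingers measure 119 mm over their backs; the gripper's body (75 mm by 180 mm) begins 59 mm behind the grasp point.
Start: joints at [-1.328, 0.491, 1.559, -0, 1.092, -0.106], TCP at [0.214, -0.587, 0.223] pointing down, gripper open.
Joint ranges: [-3.1, 3.1], [-0.84, 2.19], [0.05, 2.79], [-1.13, 4.28], [0.06, 2.93], [-2.69, 2.69]. Speed limits (rad/s): [2.22, 2.22, 2.79, 3.14, 3.14, 3.14].

### API

Orientations are given as a rotation vector (axis times angle).
In Python, from station import env gives the robot as it stands.
- The arm moves only by the shell command python3 -m jog 'ROWS' [FORCE]. ROWS is JSON, a list of rows, each a list of 5 numbers: the closure in counts, from 0 (fully open) to 255 (shut), then the shift along the tool's x, y, z in cm, then the turn about the tool's z in rad. A call has 1 to 8 rows; each row shifts and turns the commanded pose from where the row before left it, along the tool's axes as they then stand; what a row does not reach is not made up. A row lasts 1/12 s, in which the tool goes at most 41.7 mm and 7.16 degrees, less where a joint would pass 70% of its speed; a pose out of reach is approached as far as the arm can. A call is refused whole if a number of a shift passes 4.17 or a number of a turn 0.125, either way. A call with a gripper value outside its range is refused whole. The fingers move at their own pace and stop on an object; FORCE is the grip in N (left out, the last holds). Time passes only in rows, so rows that do not move let the fingers close. It gives the time, the measured TCP pose, the force, the opening and the grip force at its end, in the units of the state.
- env.state(): the state, without advancing time (a new reading comes with each control period).
- env.camera(name): name is "scene" or "top" or "wrist"; returns a dict with "image" (384x512x3 uint8, blue, green, red), "fx", "fy", "cx", "cy" (pixels), "origin" and "rotation" of the camera in the world. Camera axes: x right, y up, looking along -z (the intrinsics and any distortion apply to the point x, -y, -z); pixel columns grow to the right and rows downward; lengths in m; the calibration is good to about 2 mm. The wrist camera is an equidistant fisheye: a pixel r from the principal point sees the ray r / f radians off the axis. A picture is of the moment at which its call begins. There is no depth.
- env.finish_job(): hands the job in; it is judged then, once.
Trained networks look in a picture, given as the dict that the camera call returned (one of the last four; its "shot" number tells which), for a name from the list of things; names that differ only in an ending like _2 or _b are one class to them, and where a whole thing is asked for, a point or a joint stands for the part that bears it (a point fixed in the world has none). Each returns a list of dicts, best first, with "score" (0 to 1); they miss things now and then, are a little off and sometimes report something else, mostly with a low value. They report only what shows in the picture. A call takes as long as a camera call.
- env.regions_of(picture, query): "pixels" (384x512 bool, what is visible of it) and "extent" ([centre column, centre row, width, height] in pixels, round what is visible of it).
The state is a dict: "time_s": time; "qpos": joint angles; "dq": joint speeds; "joint_efforts": joint torques, N m; "position": TCP position; "eef_rot": TCP orientation; "force": force on the tool from outside, world axes, zero at the start; "torque": the same for the moment, N m; "gripper_width": finger opening in m; "gripper_force": force on a finger pad.
Only numpy, scipy, OpenCV 4.12 (cv2) and the standard library are available. Lean on these libraries where they do the work, as an engineer would, in place of code of your own. Each camera call takes 0.05 s, during which the arm holds its last target. There are 200 camera calls.

### The job

Three sprung feet are on test in a holder on the repair bench. Working from the robot's left to its right, press each rubber pad well down with a fingertip and let it spring back, feel which foot is the softest, then push that foot's steel tag fully down onto its block. Leave the other two tags up, do not pull any tag up or lift anything, and leave the tools and loose parts around alone.

Things in the scene. Friction and masses are not known exactly. Their poses are not given: they have to be found in the camera images.
- rail: Aluminium plate 160 x 400 x 12 mm, fixed, origin at the centre of its underside. x points away from the robot, +y to the robot's left, turned up to 0.25 rad. Three places in a row along y, 130 mm apart: in each a sprung foot and, 73 mm nearer the robot, its steel tag. The feet look alike and differ only in stiffness; which stands where changes each time.
- left_pad (a point): Centre of the top of the left foot's round black pad (44 mm across, 59 mm above the bench) when not pressed; this point does not follow the pad. The pad sinks straight down, 12 mm at most, and springs back. Under 6 N the three feet sink about 3 mm (stiff), 7.5 mm (medium) and 12 mm (softest, on its stop from 4.6 N).
- left_tag (a point): Centre of the top of the left foot's tag once fully down (48 mm above the bench); at the start the top is 16 to 20 mm above this point. Upright steel T, head 36 (along y) x 16 x 6 mm, on a stem that slides straight down in a grey block, 18 x 46 mm, top 42 mm above the bench. About 3 N of friction; it stops when the head meets the block and stays.
- middle_pad (a point): Centre of the top of the middle foot's round black pad (44 mm across, 59 mm above the bench) when not pressed; this point does not follow the pad. The pad sinks straight down, 12 mm at most, and springs back. Under 6 N the three feet sink about 3 mm (stiff), 7.5 mm (medium) and 12 mm (softest, on its stop from 4.6 N).
- middle_tag (a point): Centre of the top of the middle foot's tag once fully down (48 mm above the bench); at the start the top is 16 to 20 mm above this point. Upright steel T, head 36 (along y) x 16 x 6 mm, on a stem that slides straight down in a grey block, 18 x 46 mm, top 42 mm above the bench. About 3 N of friction; it stops when the head meets the block and stays.
- right_pad (a point): Centre of the top of the right foot's round black pad (44 mm across, 59 mm above the bench) when not pressed; this point does not follow the pad. The pad sinks straight down, 12 mm at most, and springs back. Under 6 N the three feet sink about 3 mm (stiff), 7.5 mm (medium) and 12 mm (softest, on its stop from 4.6 N).
- right_tag (a point): Centre of the top of the right foot's tag once fully down (48 mm above the bench); at the start the top is 16 to 20 mm above this point. Upright steel T, head 36 (along y) x 16 x 6 mm, on a stem that slides straight down in a grey block, 18 x 46 mm, top 42 mm above the bench. About 3 N of friction; it stops when the head meets the block and stays.
- pad_k (a joint): How far the pad of foot k is pressed: 0 up, 0.012 m on its stop. In which of the three places foot k stands is not told. Its tag is joint tag_k.
- tag_k (a joint): How far the tag of foot k has been pushed down: 0 to 0.004 m at the start, 0.020 m fully down on its block; negative if pulled up.
- pad_p (a joint): How far the pad of foot p is pressed: 0 up, 0.012 m on its stop. In which of the three places foot p stands is not told. Its tag is joint tag_p.
- tag_p (a joint): How far the tag of foot p has been pushed down: 0 to 0.004 m at the start, 0.020 m fully down on its block; negative if pulled up.
- pad_t (a joint): How far the pad of foot t is pressed: 0 up, 0.012 m on its stop. In which of the three places foot t stands is not told. Its tag is joint tag_t.
- tag_t (a joint): How far the tag of foot t has been pushed down: 0 to 0.004 m at the start, 0.020 m fully down on its block; negative if pulled up.
- jar_mid (a point): Centre (half-way up) of a loose closed glass jar, 60 mm across, 75 mm high, beside the plate. Leave it alone.
- driver_grip (a point): Middle of the handle of a loose screwdriver lying between the robot and the plate, roughly along y. Leave it alone.
- spare_mid (a point): Centre (half-way up) of a loose spare foot, 58 mm across, 47 mm high, without a tag, standing on the bench between the robot and the plate. Not one of the three; leave it alone.
- meter_mid (a point): Centre of a loose black multimeter, 150 x 75 x 34 mm (its knob to 47 mm), lying beside the plate. Leave it alone.

How it is judged:
By the outcome, as a careful person would: the job done as asked, in the order asked, and still so for the second after the job is handed in, with the robot touching nothing.
It also fails if it takes over 56 s, if anything falls off the work surface, if the arm or the gripper's body presses on something with over 40 N, if the wrist force passes 120 N, or if a joint passes its speed limit or range.

## Working session

There is one attempt and no reset: what is moved stays moved. The work goes in short steps, Python scripts to look and compute and a shell command to move; the robot and the scene stay as the last step left them, time stands still between calls to the robot, and variables do not carry over. Pictures are saved under pics/ and viewed, at most 10 in all, crops included, and the job is handed in when it is done.

```bash
ls; mkdir -p pics; python3 - <<'E'
from station import env
import cv2,numpy as np
for n in("scene","top"):
    p=env.camera(n);cv2.imwrite(f"pics/{n}0.png",p["image"])
    print(n,p["fx"],p["fy"],p["cx"],p["cy"],np.round(p["origin"],3),np.round(p["rotation"],3).tolist(),[k for k in p])
    for q in("rail","left_pad","pad_k","tag_k","left_tag","jar_mid","spare_mid"):
        print(q,[(round(r["score"],2),np.round(r["extent"]).tolist(),int(r["pixels"].sum())) for r in env.regions_of(p,q)][:5])
print(env.state(),env.finger_overhang)
E
```

```text
pics
scene 499.84647105635906 499.84647105635906 251.90190235129631 196.8326229160897 [1.012 0.596 1.28 ] [0.249, 0.697, 2.374] ['image', 'fx', 'fy', 'cx', 'cy', 'origin', 'rotation', 'shot']
rail [(0.78, [233.0, 205.0, 103.0, 124.0], 4298)]
left_pad [(0.58, [233.0, 206.0, 109.0, 120.0], 4401)]
pad_k [(0.61, [226.0, 197.0, 18.0, 15.0], 165), (0.55, [247.0, 232.0, 16.0, 15.0], 175), (0.43, [203.0, 165.0, 14.0, 14.0], 160), (0.38, [235.0, 206.0, 105.0, 120.0], 4353)]
tag_k [(0.6, [268.0, 218.0, 12.0, 12.0], 74), (0.4, [247.0, 185.0, 13.0, 9.0], 52), (0.37, [234.0, 204.0, 109.0, 117.0], 4396)]
left_tag [(0.94, [236.0, 204.0, 103.0, 120.0], 4526)]
jar_mid [(0.76, [278.0, 280.0, 27.0, 25.0], 592), (0.38, [224.0, 197.0, 18.0, 14.0], 161)]
spare_mid [(0.82, [282.0, 199.0, 19.0, 20.0], 307)]
top 352.36189497223086 352.36189497223086 254.71192970250564 183.66884889417943 [0.453 0.004 1.033] [0.064, -0.081, -1.546] ['image', 'fx', 'fy', 'cx', 'cy', 'origin', 'rotation', 'shot']
rail [(0.81, [276.0, 185.0, 144.0, 75.0], 5986)]
left_pad [(0.62, [277.0, 184.0, 143.0, 77.0], 5872)]
pad_k [(0.61, [
[... 346 characters left out ...]
2.0], 5817)]
{'time_s': 0.8, 'qpos': array([-1.32761044e+00,  4.90902825e-01,  1.55887973e+00, -9.65989107e-06,
        1.09169852e+00, -1.05603701e-01]), 'dq': array([-0.0003604 ,  0.00085989, -0.00089337,  0.0002581 ,  0.00094747,
        0.00056817]), 'joint_efforts': array([ 1.92737323e-03, -6.12413335e+01, -2.58416390e+01,  6.94548176e-02,
        4.45068302e-02, -2.11983945e-05]), 'position': array([ 0.21362387, -0.5873869 ,  0.22266618]), 'eef_rot': array([ 3.09382871e+00,  5.45091945e-01, -1.38656729e-06]), 'force': array([-0.23283409,  0.10903042,  0.55526428]), 'torque': array([-0.04076205,  0.01744585, -0.0263774 ]), 'gripper_force': 0.0, 'gripper_width': 0.0951393683371076} 0.008
```

```bash
cat > h.py <<'E'
import numpy as np, cv2
from scipy.spatial.transform import Rotation as R
def back(p,u,v,z):
    d=np.array([(u-p["cx"])/p["fx"],-(v-p["cy"])/p["fy"],-1.])
    d=R.from_rotvec(p["rotation"]).apply(d); o=np.array(p["origin"])
    return o+d*(z-o[2])/d[2]
def proj(p,X):
    c=R.from_rotvec(p["rotation"]).inv().apply(np.array(X)-p["origin"])
    return np.array([p["cx"]+p["fx"]*c[0]/-c[2], p["cy"]+p["fy"]*c[1]/c[2]])
E
python3 - <<'E'
from station import env
from h import *
for n,b in(("scene",(150,120,330,310)),("top",(180,110,380,260))):
    p=env.camera(n)
    for q,z in(("pad_k",.059),("tag_k",.066),("rail",.012),("spare_mid",.04),("jar_mid",.0375),("driver_grip",.015),("meter_mid",.034)):
        for r in env.regions_of(p,q):
            v,u=np.nonzero(r["pixels"]);print(n,q,round(r["score"],2),len(u),np.round(back(p,u.mean(),v.mean(),z)[:2],3))
    a,c,d,e=b;im=p["image"][c:e,a:d];cv2.imwrite(f"pics/{n}1.png",cv2.resize(im,None,fx=3,fy=3,interpolation=cv2.INTER_CUBIC) if n=="scene" else cv2.resize(im,None,fx=4,fy=4,interpolation=cv2.INTER_CUBIC))
E
```

```text
scene pad_k 0.73 172 [ 0.579 -0.066]
scene pad_k 0.71 145 [ 0.56  -0.194]
scene pad_k 0.46 171 [0.599 0.06 ]
scene pad_k 0.28 278 [ 0.392 -0.121]
scene tag_k 0.62 83 [0.527 0.071]
scene tag_k 0.57 44 [ 0.487 -0.182]
scene tag_k 0.56 74 [ 0.508 -0.054]
scene rail 0.61 4393 [ 0.563 -0.04 ]
scene spare_mid 0.2 1113 [ 0.535 -0.33 ]
scene jar_mid 0.59 560 [0.618 0.233]
scene driver_grip 0.76 213 [ 0.364 -0.168]
scene meter_mid 0.58 1100 [ 0.531 -0.335]
scene meter_mid 0.57 4534 [ 0.572 -0.03 ]
top pad_k 0.63 178 [ 0.556 -0.196]
top pad_k 0.62 190 [ 0.575 -0.068]
top pad_k 0.55 177 [0.594 0.06 ]
top tag_k 0.61 58 [ 0.503 -0.056]
top tag_k 0.38 77 [0.524 0.072]
top rail 0.72 6021 [ 0.55  -0.063]
top rail 0.66 445 [0.62 0.24]
top spare_mid 0.77 295 [0.432 0.023]
top jar_mid 0.7 406 [0.616 0.234]
top jar_mid 0.44 69 [0.525 0.073]
top driver_grip 0.71 304 [ 0.364 -0.165]
top driver_grip 0.65 317 [0.432 0.024]
top meter_mid 0.68 1442 [ 0.523 -0.341]
top meter_mid 0.51 5946 [ 0.548 -0.061]
```

View pics/top1.png

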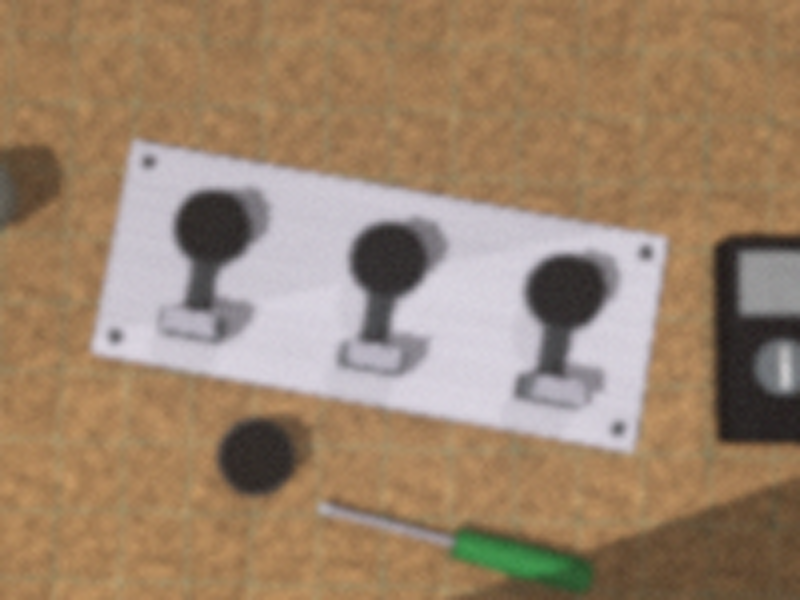

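View pics/scene1.png

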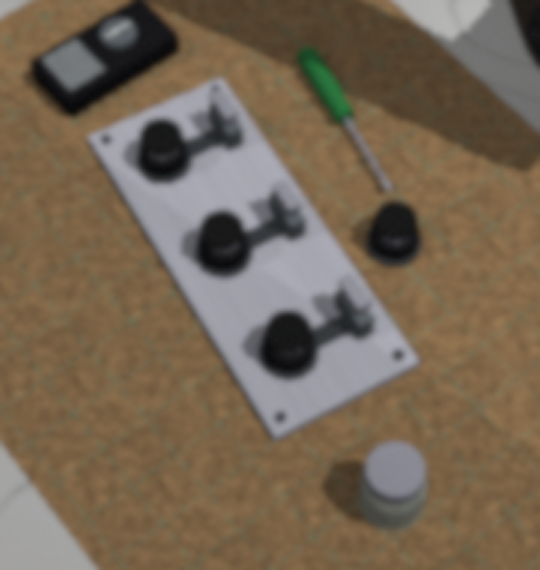

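Both views agree. The pads are at about (0.596, 0.060), (0.577, -0.067) and (0.558, -0.195), and the tags are 73 mm nearer the robot with yaw about -0.148. In the top crop the pads show at (210,228), (388,258) and (565,290), and the tag heads at (190,320), (372,354) and (555,387). I'll move over the left pad with the fingers shut.

```bash
python3 -m jog '[[255,2.4,-2,0,0],[255,2.4,-2,0,0],[255,2.4,-2,0,0],[255,2.4,-2,0,0],[255,2.4,-2,0,0],[255,2.4,-2,0,0],[255,2.4,-2,0,0],[255,2.4,-2,0,0]]' 20
python3 -m jog '[[255,2.4,-2,0,0],[255,2.4,-2,0,0],[255,2.4,-2,0,0],[255,2.4,-2,0,0],[255,2.4,-2,0,0],[255,2.4,-2,0,0],[255,2.4,-2,0,0],[255,2.4,-2,0,0]]'
```

```text
time_s: 2.27
position: [0.3399, -0.37, 0.2228]
eef_rot: [3.094, 0.545, 0.0]
force: [0.6, 0.5, 0.2]
gripper_width: 0.0473
gripper_force: 0.0
time_s: 2.93
position: [0.4657, -0.154, 0.2228]
eef_rot: [3.094, 0.545, 0.001]
force: [-0.1, -0.1, 0.3]
gripper_width: 0.001
gripper_force: 0.0
```

```bash
python3 -m jog '[[255,2.45,-1.96,0,0],[255,2.45,-1.96,0,0],[255,2.45,-1.96,0,0],[255,2.45,-1.96,0,0],[255,2.45,-1.96,0,0],[255,2.45,-1.96,0,0],[255,2.45,-1.96,0,0],[255,2.4,-1.95,0,0]]'
python3 -m jog '[[255,0,0,3,0],[255,0,0,3,0],[255,0,0,3,0],[255,0,0,2,0],[255,0,0,0,0],[255,0,0,0,0]]'
python3 - <<'E'
from station import env
from h import *
p=env.camera("wrist");a=p["image"];q=env.camera("scene");b=q["image"][130:290,150:330]
s=env.state();print(s["position"],s["force"],proj(q,[s["position"][0],s["position"][1],s["position"][2]-.008]))
cv2.imwrite("pics/w2.png",np.hstack([cv2.resize(a,(400,300)),cv2.resize(b,(338,300))]))
E
```

```text
time_s: 3.6
position: [0.596, 0.0603, 0.2227]
eef_rot: [3.094, 0.545, 0.0]
force: [0.7, 1.0, -0.2]
gripper_width: 0.0001
gripper_force: 0.0
time_s: 4.1
position: [0.5952, 0.0586, 0.1124]
eef_rot: [-3.094, -0.545, 0.002]
force: [0.2, 0.7, 0.8]
gripper_width: 0.0002
gripper_force: 0.0
[0.59609625 0.05859819 0.11410662] [-0.54657305  0.09669644  0.09043623] [245.28389009 220.19753264]
```

View pics/w2.png

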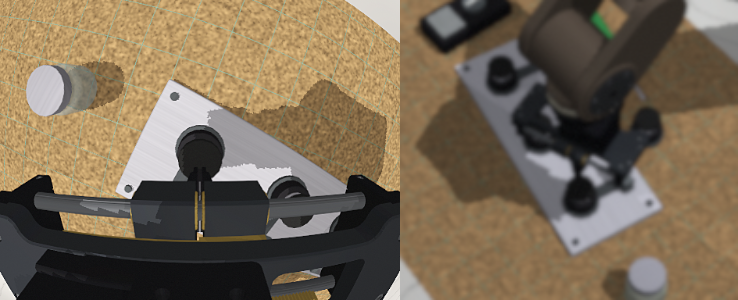

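The fingertips hang over the left pad (pad at about (200,155) in the wrist view, tip just below it) and clear of its tag. I'll lower in steps, watching the force.

```bash
python3 -m jog '[[255,0,0,2,0],[255,0,0,2,0],[255,0,0,0.4,0],[255,0,0,0.4,0],[255,0,0,0,0],[255,0,0,0,0]]'
python3 -m jog '[[255,0,0,0.2,0],[255,0,0,0.2,0],[255,0,0,0,0],[255,0,0,0,0],[255,0,0,0,0]]'
python3 -m jog '[[255,0,0,0.2,0],[255,0,0,0,0],[255,0,0,0,0],[255,0,0,0,0]]'
```

```text
time_s: 4.7
position: [0.5956, 0.0586, 0.0659]
eef_rot: [3.094, 0.545, 0.001]
force: [-3.1, -0.8, 2.5]
gripper_width: 0.0002
gripper_force: 1.5
time_s: 5.12
position: [0.5957, 0.0586, 0.0619]
eef_rot: [3.094, 0.545, 0.002]
force: [-3.3, -0.5, 9.1]
gripper_width: 0.0007
gripper_force: 4.4
time_s: 5.45
position: [0.5958, 0.0586, 0.0601]
eef_rot: [3.093, 0.545, 0.003]
force: [-3.7, -0.3, 11.7]
gripper_width: 0.0005
gripper_force: 5.6
```

```bash
python3 -m jog '[[255,0,0,0.2,0],[255,0,0,0.2,0],[255,0,0,0,0],[255,0,0,0,0],[255,0,0,0,0],[255,0,0,0,0]]'
```

```text
time_s: 5.95
position: [0.5958, 0.0586, 0.0566]
eef_rot: [3.093, 0.545, 0.003]
force: [-5.3, -0.3, 16.0]
gripper_width: 0.0003
gripper_force: 8.1
```

```bash
python3 -m jog '[[255,0,0,-1,0],[255,0,0,-1.5,0],[255,0,0,-2,0],[255,-1.5,2.8,0,0],[255,-1.5,2.8,0,0],[255,-1.5,2.8,0,0],[255,-1.5,2.8,0,0],[255,0,0,0,0]]'
python3 -m jog '[[255,0,0,2,0],[255,0,0,1.2,0],[255,0,0,0.3,0],[255,0,0,0,0],[255,0,0,0,0],[255,0,0,0,0]]'
python3 -m jog '[[255,0,0,0.2,0],[255,0,0,0.2,0],[255,0,0,0,0],[255,0,0,0,0],[255,0,0,0,0]]'
python3 -m jog '[[255,0,0,0.2,0],[255,0,0,0.2,0],[255,0,0,0,0],[255,0,0,0,0],[255,0,0,0,0],[255,0,0,0,0]]'
```

```text
time_s: 6.62
position: [0.5773, -0.0715, 0.1003]
eef_rot: [3.093, 0.54, 0.003]
force: [0.9, -0.4, -0.1]
gripper_width: 0.0006
gripper_force: 0.0
time_s: 7.12
position: [0.5777, -0.0669, 0.0655]
eef_rot: [3.093, 0.546, 0.002]
force: [-0.3, -0.2, 0.8]
gripper_width: 0.0006
gripper_force: 0.4
time_s: 7.53
position: [0.5775, -0.0671, 0.0608]
eef_rot: [3.094, 0.545, 0.001]
force: [1.0, 1.0, 3.1]
gripper_width: 0.0005
gripper_force: 1.2
time_s: 8.03
position: [0.5774, -0.0671, 0.0567]
eef_rot: [3.094, 0.545, 0.001]
force: [2.6, 1.7, 4.0]
gripper_width: 0.0005
gripper_force: 1.9
```

```bash
python3 -m jog '[[255,0,0,-1,0],[255,0,0,-1.5,0],[255,0,0,-2,0],[255,-1.5,2.8,0,0],[255,-1.5,2.8,0,0],[255,-1.5,2.8,0,0],[255,-1.5,2.8,0,0],[255,0,0,0,0]]'
python3 -m jog '[[255,0,0,2,0],[255,0,0,1.2,0],[255,0,0,0.3,0],[255,0,0,0,0],[255,0,0,0,0],[255,0,0,0,0]]'
python3 -m jog '[[255,0,0,0.2,0],[255,0,0,0.2,0],[255,0,0,0,0],[255,0,0,0,0],[255,0,0,0,0]]'
python3 -m jog '[[255,0,0,0.2,0],[255,0,0,0.2,0],[255,0,0,0,0],[255,0,0,0,0],[255,0,0,0,0],[255,0,0,0,0]]'
```

```text
time_s: 8.7
position: [0.5579, -0.1973, 0.1019]
eef_rot: [3.094, 0.54, -0.001]
force: [-0.5, 0.4, -0.9]
gripper_width: 0.0008
gripper_force: 0.0
time_s: 9.2
position: [0.5593, -0.1925, 0.0672]
eef_rot: [3.094, 0.546, 0.0]
force: [0.8, 0.5, 0.2]
gripper_width: 0.0004
gripper_force: 0.3
time_s: 9.62
position: [0.5594, -0.1928, 0.0629]
eef_rot: [3.094, 0.545, 0.001]
force: [1.8, 2.1, 3.4]
gripper_width: 0.0003
gripper_force: 1.7
time_s: 10.12
position: [0.5594, -0.1928, 0.0588]
eef_rot: [3.094, 0.545, 0.001]
force: [2.2, 3.3, 6.4]
gripper_width: 0.0006
gripper_force: 3.2
```

```bash
python3 -m jog '[[255,0,0,0.2,0],[255,0,0,0,0],[255,0,0,0,0],[255,0,0,0,0],[255,0,0,0,0]]'
python3 -m jog '[[255,0,0,-1,0],[255,0,0,-2,0],[255,0,0,-3,0],[255,0,-2.95,0,0],[255,-0.1,-2.95,0,0],[255,-0.1,-2.95,0,0],[255,-0.1,-2.95,0,0],[255,-0.1,-2.95,0,0]]'
python3 -m jog '[[255,0,0,0,0],[255,0,0,0,0],[255,0,0,1,0],[255,0,0,0,0],[255,0,0,0,0]]'
python3 - <<'E'
from station import env
from h import *
p=env.camera("wrist");a=p["image"];q=env.camera("scene");b=q["image"][160:260,190:310]
print(env.state()["position"])
for r in env.regions_of(p,"tag_k"): print(r["score"],r["extent"])
cv2.imwrite("pics/w3.png",np.hstack([cv2.resize(a[100:340,100:420],(427,320)),cv2.resize(b,(373,320))]))
E
```

```text
time_s: 10.53
position: [0.5594, -0.1928, 0.0569]
eef_rot: [3.094, 0.545, 0.001]
force: [2.3, 4.3, 7.2]
gripper_width: 0.0003
gripper_force: 3.8
time_s: 11.2
position: [0.5038, -0.0548, 0.1168]
eef_rot: [3.094, 0.545, -0.001]
force: [0.1, 0.7, -0.7]
gripper_width: 0.0006
gripper_force: 0.0
time_s: 11.62
position: [0.5049, -0.0564, 0.1058]
eef_rot: [-3.094, -0.543, 0.002]
force: [-0.1, 0.4, 0.2]
gripper_width: 0.0007
gripper_force: 0.0
[ 0.50502059 -0.05628771  0.1062727 ]
0.88 [259.1, 214.5, 51.1, 40.4]
0.78 [388.1, 287.4, 36.9, 21.9]
0.77 [106.5, 132.4, 49.8, 41.0]
0.35 [268.2, 148.8, 409.9, 297.5]
```

View pics/w3.png

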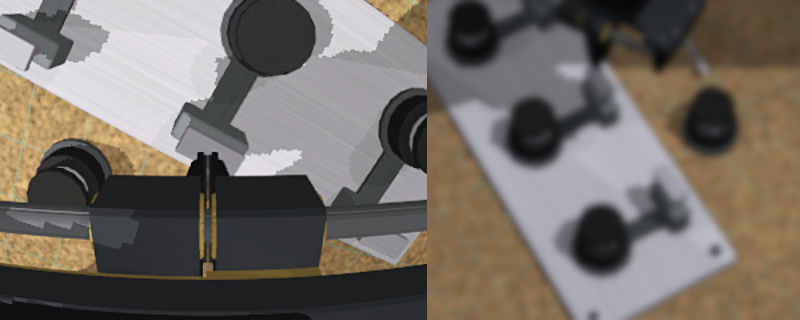

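The fingertips (208,155) stand just over the middle tag head (about (210,140)). I'll check this numerically with the fisheye model before pressing.

```bash
python3 - <<'E'
from station import env
from h import *
p=env.camera("wrist")
def fish(X):
    c=R.from_rotvec(p["rotation"]).inv().apply(np.array(X)-p["origin"]);x,y,z=c[0],-c[1],-c[2]
    r=np.hypot(x,y);t=np.arctan2(r,z);return np.round([p["cx"]+p["fx"]*t*x/r,p["cy"]+p["fy"]*t*y/r])
c=np.array([.505,-.056,.066]);ex=np.array([np.cos(-.148),np.sin(-.148),0]);ey=np.array([-ex[1],ex[0],0])
m=env.regions_of(p,"tag_k")[0]["pixels"];v,u=np.nonzero(m);print("mask",u.mean(),v.mean(),len(u))
im=p["image"].copy()
for d in(.0,):
  P=np.array([fish(c+a*ex+b*ey) for a,b in((.008,.018),(.008,-.018),(-.008,-.018),(-.008,.018))],np.int32)
  cv2.polylines(im,[P],True,(0,0,255),1)
pad=fish([.577,-.067,.059]);cv2.drawMarker(im,tuple(int(i) for i in pad),(0,255,0),0,8)
t=env.state()["position"];cv2.drawMarker(im,tuple(int(i) for i in fish([t[0],t[1],t[2]-.008])),(255,0,0),0,8)
cv2.imwrite("pics/w4.png",cv2.resize(im[90:250,180:340],None,fx=3.5,fy=3.5,interpolation=cv2.INTER_CUBIC))
E
```

```text
mask 256.69060773480663 211.17403314917127 724
```

View pics/w4.png

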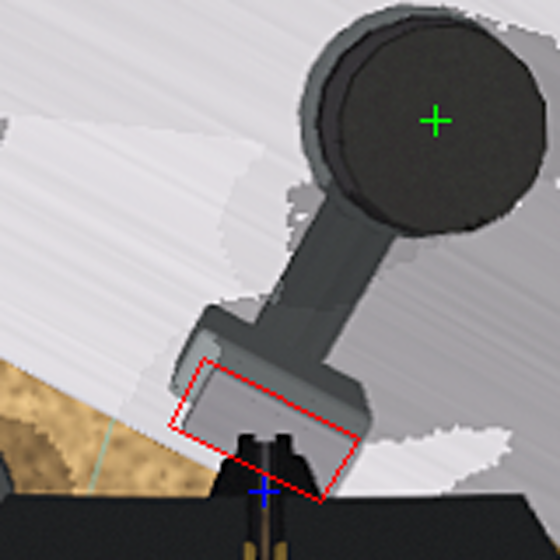

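The projected head outline (red, about (265,430)) fits the real tag head to within about 2 mm, and the pad mark falls on the pad's centre. Pressing now.

```bash
python3 -m jog '[[255,0,0,2,0],[255,0,0,1,0],[255,0,0,0.7,0],[255,0,0,0.5,0],[255,0,0,0.4,0],[255,0,0,0,0],[255,0,0,0,0],[255,0,0,0,0]]'
python3 -m jog '[[255,0,0,0.2,0],[255,0,0,0.1,0],[255,0,0,0.1,0],[255,0,0,0,0],[255,0,0,0,0],[255,0,0,0,0]]'
```

```text
time_s: 12.53
position: [0.5052, -0.0556, 0.0609]
eef_rot: [3.094, 0.545, 0.001]
force: [-0.1, 0.7, 0.1]
gripper_width: 0.0003
gripper_force: 0.0
time_s: 13.03
position: [0.5051, -0.0556, 0.0567]
eef_rot: [3.094, 0.545, 0.001]
force: [1.5, 0.1, 1.6]
gripper_width: 0.0008
gripper_force: 0.7
```

```bash
python3 -m jog '[[255,0,0,0.1,0],[255,0,0,0.1,0],[255,0,0,0,0],[255,0,0,0,0]]'
python3 -m jog '[[255,0,0,0.1,0],[255,0,0,0,0],[255,0,0,0,0],[255,0,0,0,0]]'
```

```text
time_s: 13.37
position: [0.5053, -0.0557, 0.0561]
eef_rot: [3.093, 0.545, 0.002]
force: [-4.2, 1.1, 23.6]
gripper_width: 0.0001
gripper_force: 11.7
time_s: 13.7
position: [0.5054, -0.0557, 0.0559]
eef_rot: [3.093, 0.545, 0.004]
force: [-5.5, 1.3, 36.0]
gripper_width: 0.0004
gripper_force: 18.2
```

The tag is on its stop: 36 N at a fingertip height of 48 mm. I'll retreat straight up and check.

```bash
python3 -m jog '[[255,0,0,-0.5,0],[255,0,0,-1.5,0],[255,0,0,-3,0],[255,0,0,-3,0],[255,0,0,-3,0],[255,-2,0,-2,0],[255,-2,0,0,0],[255,-2,0,0,0]]'
python3 -m jog '[[255,-1,0,0,0],[255,0,0,0,0],[255,0,0,0,0],[255,0,0,0,0]]'
python3 - <<'E'
from station import env
from h import *
p=env.camera("wrist");cv2.imwrite("pics/w5.png",cv2.resize(p["image"],(768,576)))
print(env.state()["force"])
E
```

```text
time_s: 14.37
position: [0.4479, -0.0762, 0.1845]
eef_rot: [3.093, 0.546, 0.002]
force: [0.4, -0.7, 0.1]
gripper_width: 0.0005
gripper_force: 0.0
time_s: 14.7
position: [0.44, -0.0795, 0.1835]
eef_rot: [3.094, 0.545, 0.0]
force: [0.1, -0.6, 0.1]
gripper_width: 0.0001
gripper_force: 0.0
[-0.3722934  -0.42537783  0.15948054]
```

View pics/w5.png

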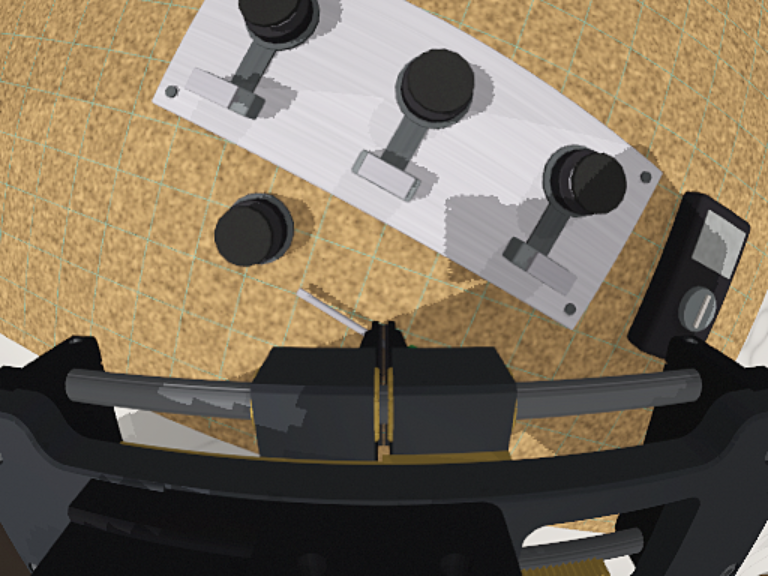

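The middle tag (388,175) sits flat on its block. The left tag (222,90) and the right tag (540,265) are still up, and the loose parts are undisturbed.

```bash
python3 -c "
from station import env
print(env.finish_job())"
```

```text
the job is handed in; nothing more can be done
None
```

I pressed the pads left to right. The middle foot was the softest (about 4 N at 10 mm, against 16 N left and 7 N right), so I pushed its tag fully down, left the other two tags up, touched nothing else, and handed the job in at about 15 s.

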